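Index a dish carousel to the viewing port with the light shut off

ROBOT

A 7-joint arm with a two-finger parallel gripper is mounted at the origin on a cart in front of the work surface, level with it; the furniture and walls round the work are solid. World frame = base frame: x ahead of the robot, y to its left, z up, the work surface at z = 0. Lengths are in mm, angles in rad, forces in N, time in s.
With the tool pointing down it reaches from about 400 to 875 mm from the base axis. Payload 4.4 kg.
Tool frame: the origin (TCP) lies between the finger pads; the fingertips stand 17 mm ahead of it and the grasp point (between the pads) lies 2 mm behind it; z points along the fingers, y is the line along which they close (so a half turn about z gives the same grasp; the last joint's range is limited). The gripper opens to 85 mm and grips with 20 to 120 N. Pads are 22 mm wide; open, the fingers measure 114 mm over their backs; the gripper's body (76 mm by 85 mm) begins 54 mm behind the grasp point. The pads swing forward as they close: fully open they stand 13 mm farther back than shut.
Start: joints at [1.273, 0.628, 0.038, 1.517, -0.027, 0.996, -0.02], TCP at [149.351, -632.623, 248.313] pointing down, gripper open.
Joint ranges: [-3.06, 3.06], [-0.37, 2.12], [-1.25, 1.32], [0.18, 2.47], [-1.1, 4.24], [0.23, 1.98], [-2.94, 2.94]. Speed limits (rad/s): [2.57, 2.57, 3.14, 3.14, 3.14, 3.14, 3.14].

INTERFACE

Orientations are given as [roll, pitch, yaw] about the fixed x, y, z axes, in that order (R = Rz(yaw) Ry(pitch) Rx(roll)).
In Python, from cell import sensors, get_image, ctrl gives the robot as it stands.
- The arm moves only by the tool send_rows, never from a script. Its argument "series" is a list of rows, each a list of 3 entries, a list of its own where there are three numbers: the finger opening in mm, from 0 to 85.4, then the shift along the world's x, y, z in units of 60 mm (1.0 is 60 mm), then the turn, a rotation vector about the world's x, y, z in units of 5 degrees (1.0 is 5 degrees). A call has 1 to 8 rows; each row shifts and turns the commanded pose from where the row before left it; what a row does not reach is not made up. A row lasts 1/8 s, in which the tool goes at most 62.5 mm and 10.7 degrees, less where a joint would pass 70% of its speed; a pose out of reach is approached as far as the arm can. A call is refused whole if a number of a shift passes 1 or a number of a turn 1, either way. A call with a gripper value outside its range is refused whole. The fingers move at their own pace and stop on an object; the grip force is fixed at half the most. Time passes only in rows, so rows that do not move let the fingers close. It gives the time, the measured TCP pose, the force, the opening and the grip force at its end, in the units of the state.
- sensors.read_state(): the state, without advancing time (a new reading comes with each control period).
- get_image(name): name is "scene" or "top" or "wrist"; returns a dict with "img" (420x560x3 uint8, red, green, blue), "depth" (420x560 float32, mm along the optical axis (not along the pixel's ray), 0 where there is no reading), "vfov" (degrees; the focal length in pixels is half the picture's height over the tangent of half this angle, whatever the lens; pixels are square), "cx", "cy" (the principal point, pixels), "k1" (the pictures are not rectified: a ray, as slopes to the right and down, at radius r is drawn at 1 + k1 r^2 times it, then the intrinsics apply), "world_to_cam" (4x4, takes a point from world to camera coordinates). Camera axes: x right, y down, z forward; pixel columns grow to the right and rows downward; lengths in mm; the calibration is good to about 2 mm. A picture is of the moment at which its call begins.
- ctrl.finish_job(): hands the job in; it is judged then, once.
The state is a dict: "clock": time; "qpos": joint angles; "qd": joint speeds; "tau": joint torques, N m; "eef_pos": TCP position; "tool_rot": TCP orientation; "force": force on the tool from outside, world axes, zero at the start; "torque": the same for the moment, N m; "width": finger opening in mm; "gripper_force": force on a finger pad.
Only numpy, scipy, OpenCV 4.12 (cv2) and the standard library are available. Lean on these libraries where they do the work, as an engineer would, in place of code of your own. Each camera call takes 0.05 s, during which the arm holds its last target. There are 200 camera calls.

TASK

Close the light shutter of the dish changer (swing its lever home to the end stop nearest the robot), then turn the carousel by its hub bar exactly one station, in whichever direction brings the large plain Petri dish to the viewing port, until it rests in its detent. With the dish there, set the lever to half open, in line with the middle rib of its scale. Keep the shutter closed while the carousel turns, leave all dishes sitting in their nests and do not disturb the other things on the table.

Things in the scene. Friction and masses are not known exactly. Their poses are not given: they have to be found in the camera images.
- dish_changer: fixed white housing of the dish changer, origin on the table under the carousel's axis, z up. A round foot (218 mm) carries the carousel; a console 176 mm (x) by 152 mm (y), 50 mm high, joins it on its -y side (centre at y = -194 mm) and carries the shutter lever. Its front (-x) faces the robot.
- carousel (a joint): turn of the six-station aluminium carousel about dish_changer's z axis, rad, + anticlockwise from above, 0 at the start; stations 1.047 rad apart, each with a spring detent (0.35 N m to leave it, pulls in over the last 25 degrees). Disc 228 mm across, deck 50 mm over the table, six round nests with 6 mm rims on a circle of 75 mm radius
- carousel_bar (a point): centre of the black bar on top of the carousel's hub, by which it is turned: 84 mm long (along this point's y), 14 mm thick (along x), 34 mm high, its top 129 mm over the table, its underside 95 mm over the table, on the carousel's axis; it turns with the carousel
- port (a point): the viewing port: the fixed place, 75 mm from the carousel's axis on the side of the console and at the height of the deck, where the centre of a nest stands; marked by two upright steel posts (10 mm thick, 74 mm apart, 20 mm high) and a dark pointer between them on the console
- petri_dish: large plain Petri dish, 60 mm across and 14 mm high, lying loose in a nest next to the port, on one side or the other; origin at the centre of its underside
- small_dish_a: small dish (40 mm across) in a grey adapter disc 60 mm across, 18 mm high in all, loose in the other nest next to the port; origin at the centre of its underside
- small_dish_b: another such small dish in its adapter, in the nest at the port at the start
- small_dish_c: another such small dish in its adapter, in the nest across from the port at the start
- shutter_lever (a joint): angle of the shutter lever about the upright axis through lever_pivot, rad: 0 = closed, at the end stop nearest the robot (first rib of the scale), 0.6 = half open, at the middle (wider) rib, 1.2 = fully open, at the other end stop; + is clockwise seen from above. Stiff: it stays where it is left (0.07 N m).
- lever_pivot (a point): pivot of the shutter lever on the console's top, 50 mm over the table; axes as dish_changer. At 0.6 rad the lever points along this point's +y (to the carousel's axis), at 0 it is turned 0.6 rad towards -x
- lever_knob (a point): centre of the upright round black knob on the lever's end: 20 mm in diameter, gripped at 73 to 105 mm over the table, top at 109 mm, 75 mm from the pivot; this point is 89 mm over the table
- objective_can: bystander: black screw can 41 mm across, 68 mm high, loose
- lab_timer: bystander: white timer 32x66x62 mm, loose
Not all that is in view belongs to the job. Leave any orange look-alike of the small_dish_c alone.

How it is judged (in metres and radians):
On the way, in this order (a step that is already met when the one before it is completed fails the run):
1. the shutter lever is closed, home at its stop (within 0.1 rad), the carousel still in its first station (value of joint shutter_lever below 0.1 rad and value of joint carousel between -0.15 and 0.15 rad), for 0.2 s.
2. the carousel is indexed one station, the Petri dish at the port (within 12 mm), the shutter still closed ((value of joint carousel between 0.98 and 1.115 rad or value of joint carousel between -1.115 and -0.98 rad) and horizontal distance between petri_dish and port below 0.012 m and value of joint shutter_lever below 0.15 rad), for 0.2 s.
At the end, for the whole second after the job is handed in: The carousel rests one station from where it started (1.047 rad within about 0.067 rad), the Petri dish's centre within 12 mm of the port, the lever at half open (0.6 rad within 0.12 rad), both at rest, and all four dishes lie flat (within 0.08 rad) on the deck in their nests (height within 4 mm) ((value of joint carousel between 0.98 and 1.115 rad or value of joint carousel between -1.115 and -0.98 rad) and horizontal distance between petri_dish and port below 0.012 m and value of joint shutter_lever between 0.48 and 0.72 rad and velocity of joint carousel between -0.05 and 0.05 rad/s and velocity of joint shutter_lever between -0.05 and 0.05 rad/s and angle between each of petri_dish, small_dish_a, small_dish_b, small_dish_c's own z axis and vertical below 0.08 rad and height (world z) of petri_dish between 0.046 and 0.054 m and height (world z) of small_dish_a between 0.046 and 0.054 m and height (world z) of small_dish_b between 0.046 and 0.054 m and height (world z) of small_dish_c between 0.046 and 0.054 m); the robot touches nothing.
It fails at once if the carousel is turned away from a station with the shutter more than 0.2 rad open (value of joint shutter_lever above 0.2 rad and (value of joint carousel between 0.25 and 0.85 rad or value of joint carousel between -0.85 and -0.25 rad)).
It fails at once if a dish is lifted out of its nest or tipped (height (world z) of any of petri_dish, small_dish_a, small_dish_b, small_dish_c above 0.062 m or angle between any of petri_dish, small_dish_a, small_dish_b, small_dish_c's own z axis and vertical above 0.25 rad).
It fails at once if a bystander is moved more than 20 mm (distance of any of objective_can, lab_timer from where it was at the start of the episode above 0.02 m).
It also fails if it takes over 61 s, if anything falls off the work surface, if the arm or the gripper's body presses on something with over 40 N, if the wrist force passes 120 N, or if a joint passes its speed limit or range.

## Working session

There is one attempt and no reset: what is moved stays moved. The work goes in short steps, Python scripts to look and compute and a tool call to move; the robot and the scene stay as the last step left them, time stands still between calls to the robot, and variables do not carry over. Pictures are saved under pics/ and viewed, at most 10 in all, crops included, and the job is handed in when it is done.

Besides the shell and the picture viewer there is one more tool, called in YAML: its name, and indented under it one key for each argument. send_rows: Moves the arm, as the interface text tells. Its arguments: {"type":"object","properties":{"series":{"type":"array"}},"required":["series"]}

```bash
mkdir -p pics
cat > h.py <<'E'
import numpy as np, cv2
from cell import sensors,get_image,ctrl
def cam(n):
    d=get_image(n); d['f']=d['img'].shape[0]/2/np.tan(np.radians(d['vfov'])/2); return d
def ray(d,u,v):
    x,y=(u-d['cx'])/d['f'],(v-d['cy'])/d['f']; a,b=x,y
    for _ in range(20):
        s=1+d['k1']*(a*a+b*b); a,b=x/s,y/s
    T=np.linalg.inv(d['world_to_cam']); return T[:3,3],T[:3,:3]@np.array([a,b,1.])
def onz(d,u,v,z):
    o,r=ray(d,u,v); return o+r*(z-o[2])/r[2]
def save(d,n): cv2.imwrite('pics/'+n,d['img'][:,:,::-1])
E
python3 - <<'E'
from h import *
for n in('top','scene'):
    d=cam(n); save(d,n+'0.png'); np.savez(n+'0.npz',**d)
    print(n,d['vfov'],d['k1'],np.linalg.inv(d['world_to_cam']).round(2).tolist())
print(sensors.read_state())
E
```

```text
top 57.17281623715855 -0.05842818374190374 [[0.01, -1.0, 0.06, 499.54], [-1.0, -0.01, 0.01, -233.44], [-0.0, -0.06, -1.0, 975.62], [0.0, 0.0, 0.0, 1.0]]
scene 44.22146846260218 0.05414823309336221 [[-0.76, -0.48, 0.44, 138.4], [-0.65, 0.56, -0.52, 319.68], [0.01, -0.68, -0.73, 838.69], [0.0, 0.0, 0.0, 1.0]]
{'clock': 0.1, 'qpos': array([ 1.27319971,  0.62925389,  0.03843364,  1.51826544, -0.02700701,
        0.99630685, -0.02003014]), 'qd': array([-9.38506975e-05, -2.61008570e-03, -5.00209526e-04, -3.84328053e-03,
        2.98968780e-04,  5.18757181e-04,  2.36192587e-04]), 'tau': array([ 3.09389448e-03, -5.64539444e+01,  1.23138864e+00, -1.93975085e+01,
        1.15876616e-02,  5.38838940e-03, -2.05422474e-06]), 'eef_pos': array([ 149.23808137, -632.08870125,  247.48146996]), 'tool_rot': array([-3.13987657e+00,  4.99311213e-06,  2.31771725e-01]), 'force': array([-0.27460317,  0.09603934, -0.30023518]), 'torque': array([ 0.00197686, -0.01673992,  0.00794926]), 'gripper_force': 0.0, 'width': 85.48850821783667}
```

View pics/top0.png

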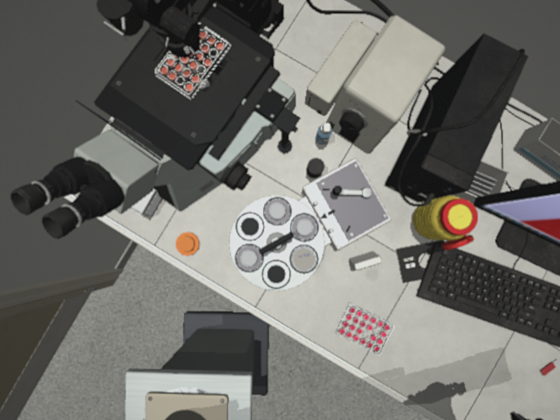

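View pics/scene0.png

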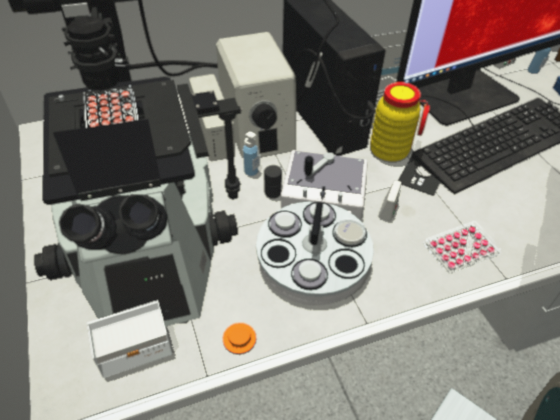

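Run:
```python
from h import *
t=cv2.imread('pics/top0.png')[150:300,220:400]; s=cv2.imread('pics/scene0.png')[140:310,240:400]
a=cv2.resize(t,None,fx=4,fy=4,interpolation=cv2.INTER_CUBIC); cv2.imwrite('pics/c0.png',a)
d=dict(np.load('top0.npz'))
g=cv2.cvtColor(d['img'],cv2.COLOR_RGB2GRAY)
D=d['depth']
# points in world for whole image
W=np.zeros(D.shape+(3,))
T=np.linalg.inv(d['world_to_cam'])
for v in range(150,300):
  for u in range(220,400):
    o,r=ray(d,u,v); W[v,u]=o+r*D[v,u]
np.save('W.npy',W)
sub=W[150:300,220:400]
def rect(zlo,zhi):
    m=(sub[...,2]>zlo)&(sub[...,2]<zhi); n,l,st,c=cv2.connectedComponentsWithStats(m.astype(np.uint8))
    for i in range(1,n):
        if st[i,4]>8:
            p=sub[l==i]; print((zlo,zhi),st[i,4],(c[i]+[220,150]).round(1),p.mean(0).round(1),cv2.minAreaRect(p[:,:2].astype(np.float32)))
rect(40,60); rect(90,115); rect(118,140); rect(60,75)
```

```text
(40, 60) 38 [246.4 156.6] [ 689.  -143.5   49.1] ((689.1238403320312, -143.85910034179688), (1.7420309782028198, 44.97418975830078), 45.30635452270508)
(40, 60) 27 [284.3 151.6] [ 701.6 -235.5   52.9] ((702.1541137695312, -234.69593811035156), (29.329679489135742, 6.792444229125977), 87.6895980834961)
(40, 60) 4174 [346.1 204.2] [ 576.  -386.    51.6] ((578.5245361328125, -387.609375), (174.76869201660156, 153.4331512451172), 29.90221405029297)
(40, 60) 59 [393.5 175.5] [ 647.7 -501.8   49.9] ((655.1008911132812, -503.1541442871094), (24.331205368041992, 77.5676498413086), 85.25078582763672)
(40, 60) 23 [312.8 174. ] [ 648.2 -305.3   50.6] ((649.7560424804688, -306.4185791015625), (35.07361602783203, 10.436248779296875), 74.49497985839844)
(40, 60) 5443 [273.8 242.4] [ 482.  -213.4   52.6] ((482.298095703125, -219.6791229248047), (223.63375854492188, 223.76475524902344), 45.75955581665039)
(40, 60) 85 [364.1 259.3] [ 444.3 -429.9   51.2] ((444.9055480957031, -430.95294189453125), (17.83070945739746, 65.32544708251953), 31.28645133972168)
(90, 115) 420 [233.6 171.6] [ 643.2 -119.6   9
[... 2888 characters left out ...]
19, -213.50245666503906), (10.951132774353027, 33.774932861328125), 29.391643524169922)
(60, 75) 491 [303.5 258.6] [ 444.9 -284.2   64.9] ((445.59613037109375, -284.6354064941406), (56.66386413574219, 58.25230407714844), 43.693904876708984)
(60, 75) 217 [248.1 257.8] [ 445.2 -154.1   69. ] ((444.2126770019531, -154.50076293945312), (41.543121337890625, 36.34508514404297), 44.30009460449219)
(60, 75) 11 [276.3 249.5] [ 465.4 -219.7   61.7] ((464.83990478515625, -220.36163330078125), (5.617292404174805, 13.04306411743164), 12.351394653320312)
(60, 75) 176 [367.5 262.5] [ 437.5 -435.5   62.8] ((437.77996826171875, -436.02911376953125), (16.69815444946289, 65.01811981201172), 17.103120803833008)
```

View pics/c0.png

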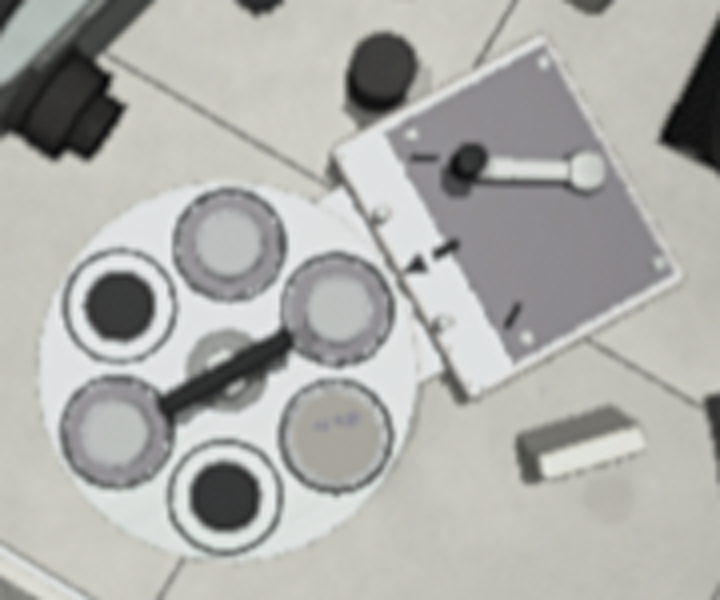

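Top crop:
- **Petri dish:** the candidates next to the port are the dish at px (304,259), plain, about 58 mm across and 65 mm high, and the one at (277,211), a small dish in a grey adapter. The first fits the plain description, and this crop confirms it. It needs a +60° turn.
- **Bar:** centred at (276,243).
- **Knob:** at (337,190), near fully open. Its pivot is around (366,192), and the home rib is at (348,229).
- **Orange look-alike:** at (187,243), well away from the job.

I'll move above the knob first.

send_rows:
  series:
    - [60, [0.36, 0.22, 0], [0, 0, 1]]
    - [60, [0.36, 0.22, 0], [0, 0, 1]]
    - [60, [0.36, 0.22, 0], [0, 0, 1]]
    - [60, [0.36, 0.22, 0], [0, 0, 1]]
    - [60, [0.36, 0.22, 0], [0, 0, 1]]
    - [60, [0.36, 0.22, 0], [0, 0, 1]]
    - [60, [0.36, 0.22, 0], [0, 0, 1]]

```text
clock: 0.98
eef_pos: [302.0, -539.3, 248.4]
tool_rot: [3.141, 0.0, 0.849]
force: [0.2, 0.2, -0.7]
width: 60.3
gripper_force: 0.0
```

send_rows:
  series:
    - [60, [0.36, 0.22, 0], [0, 0, 1]]
    - [60, [0.36, 0.22, 0], [0, 0, 1]]
    - [60, [0.36, 0.22, 0], [0, 0, 1]]
    - [60, [0.36, 0.22, 0], [0, 0, 1]]
    - [60, [0.36, 0.22, 0], [0, 0, 1]]
    - [60, [0.36, 0.22, 0], [0, 0, 1]]
    - [60, [0.36, 0.22, 0], [0, 0, 1]]

```text
clock: 1.85
eef_pos: [453.2, -446.9, 248.3]
tool_rot: [3.142, -0.0, 1.459]
force: [0.1, -0.5, 1.3]
width: 59.9
gripper_force: 0.0
```

send_rows:
  series:
    - [60, [0.36, 0.22, 0], [0, 0, 1]]
    - [60, [0.36, 0.22, 0], [0, 0, 1]]
    - [60, [0.36, 0.22, 0], [0, 0, 1]]
    - [60, [0.36, 0.22, 0], [0, 0, 1]]
    - [60, [0.36, 0.22, 0], [0, 0, 1]]
    - [60, [0.36, 0.22, 0], [0, 0, 1]]
    - [60, [0.36, 0.22, 0], [0, 0, 1]]
    - [60, [0, 0, 0], [0, 0, 0]]

```text
clock: 2.85
eef_pos: [605.2, -352.5, 248.0]
tool_rot: [3.14, -0.001, 2.069]
force: [0.6, 0.2, 0.1]
width: 60.5
gripper_force: 0.0
```

Run:
```python
from h import *
d=cam('wrist'); save(d,'w1.png')
D=d['depth']; s=sensors.read_state(); print(s['eef_pos'],s['qpos'].round(2))
W=np.array([[(lambda o,r:o+r*D[v,u])(*ray(d,u,v)) for u in range(0,560,2)] for v in range(0,420,2)])
for lo,hi in((103,114),(60,72),(124,134)):
    m=(W[...,2]>lo)&(W[...,2]<hi); n,l,st,c=cv2.connectedComponentsWithStats(m.astype(np.uint8))
    for i in range(1,n):
        if st[i,4]>60:
            p=W[l==i]; print(lo,st[i,4],(c[i]*2).round(),p.mean(0).round(1),cv2.minAreaRect(p[:,:2].astype(np.float32)))
```

```text
[ 603.56849414 -354.39413597  247.96327009] [ 0.72  0.74 -0.45  1.35  0.33  1.13  0.74]
103 413 [548.  59.] [ 723.3 -171.4  108.5] ((726.8385009765625, -173.48202514648438), (10.645662307739258, 92.50083923339844), 46.889244079589844)
103 105 [280. 202.] [ 605.3 -355.3  107.7] ((605.7669677734375, -355.3702697753906), (18.274293899536133, 16.571060180664062), 26.89493751525879)
103 1309 [532. 308.] [ 845.9 -334.3  111.3] ((851.7743530273438, -349.3957824707031), (58.04570388793945, 119.86760711669922), 38.367069244384766)
103 74 [461. 296.] [ 787.  -354.4  108.4] ((787.8096923828125, -353.2115173339844), (29.297603607177734, 7.676994800567627), 38.9677619934082)
103 113 [239. 349.] [ 639.3 -498.7  108.4] ((645.1981811523438, -499.83837890625), (63.44282913208008, 27.188735961914062), 5.208120822906494)
103 68 [350. 344.] [ 727.3 -445.3  108.2] ((727.073974609375, -445.54534912109375), (26.589183807373047, 4.095005512237549), 62.982181549072266)
60 1019 [151.  29.] [ 447.7 -287.3   63.3] ((448.7109375, -289.81756591796875), (60.21025848388672, 47.164241790771484), 29.598323822021484)

[... 1451 characters left out ...]
274.] [ 767.8 -366.3   66.4] ((768.0984497070312, -366.186279296875), (48.15191650390625, 3.9429306983947754), 53.990814208984375)
60 152 [252. 333.] [ 653.9 -507.7   66.1] ((663.7395629882812, -508.79241943359375), (41.642784118652344, 107.60918426513672), 89.4725570678711)
124 75 [429. 299.] [ 749.1 -364.5  128.8] ((748.9248657226562, -365.19866943359375), (24.54047966003418, 3.74650502204895), 55.644805908203125)
124 67 [234. 358.] [ 634.1 -492.9  128.7] ((634.5888671875, -493.7776184082031), (30.856306076049805, 13.43744945526123), 14.830711364746094)
124 93 [134. 400.] [ 575.2 -573.9  129.6] ((578.4829711914062, -572.44921875), (12.014142990112305, 34.883426666259766), 48.2436637878418)
```

View pics/w1.png

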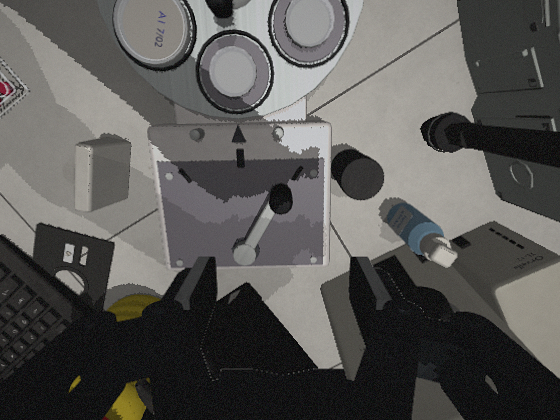

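Wrist view: knob at (280,198), pivot at (243,252), home rib at left (186,175), middle rib at (240,158). The knob is between the fingers, so I'll descend and close.

send_rows:
  series:
    - [60, [0, -0.02, -0.6], [0, 0, 0.3]]
    - [60, [0, 0, -0.6], [0, 0, 0]]
    - [60, [0, 0, -0.6], [0, 0, 0]]
    - [60, [0, 0, -0.5], [0, 0, 0]]
    - [60, [0, 0, -0.32], [0, 0, 0]]
    - [60, [0, 0, 0], [0, 0, 0]]

```text
clock: 3.65
eef_pos: [601.5, -357.0, 89.8]
tool_rot: [-3.139, -0.002, 2.09]
force: [0.0, -0.5, 1.0]
width: 59.9
gripper_force: 0.0
```

send_rows:
  series:
    - [15, [0, 0, 0], [0, 0, 0]]
    - [15, [0, 0, 0], [0, 0, 0]]
    - [15, [0, 0, 0], [0, 0, 0]]
    - [15, [0, 0, 0], [0, 0, 0]]
    - [15, [0, 0, 0], [0, 0, 0]]
    - [15, [0, 0, 0], [0, 0, 0]]

```text
clock: 4.4
eef_pos: [604.1, -356.6, 92.8]
tool_rot: [3.14, 0.002, 2.091]
force: [0.6, 0.3, 6.3]
width: 18.0
gripper_force: 58.7
```

send_rows:
  series:
    - [23, [0, 0, 0], [0, 0, 0]]
    - [23, [-0.173, -0.01, 0], [0, 0, 0]]
    - [23, [-0.172, -0.033, 0], [0, 0, 0]]
    - [23, [-0.165, -0.057, 0], [0, 0, 0]]
    - [23, [-0.155, -0.078, 0], [0, 0, 0]]
    - [23, [-0.143, -0.1, 0], [0, 0, 0]]
    - [23, [-0.128, -0.118, 0], [0, 0, 0]]

```text
clock: 5.28
eef_pos: [546.0, -381.2, 91.1]
tool_rot: [-3.141, 0.0, 2.09]
force: [1.1, 0.9, 0.1]
width: 22.9
gripper_force: 0.6
```

send_rows:
  series:
    - [23, [-0.108, -0.137, 0], [0, 0, 0]]
    - [23, [-0.09, -0.15, 0], [0, 0, 0]]
    - [23, [-0.037, -0.06, 0], [0, 0, 0]]
    - [23, [0, 0, 0], [0, 0, 0]]

```text
clock: 5.78
eef_pos: [534.8, -398.0, 91.1]
tool_rot: [3.137, -0.003, 2.093]
force: [4.0, 7.2, -0.1]
width: 23.1
gripper_force: 3.2
```

send_rows:
  series:
    - [50, [0, 0, 0], [0, 0, 0]]
    - [50, [0, 0, 0], [0, 0, 0]]
    - [50, [0, 0, 0], [0, 0, 0]]
    - [50, [0, 0, 0.5], [0, 0, 0]]
    - [50, [0, 0, 0.6], [0, 0, 0]]
    - [50, [0, 0, 0.6], [0, 0, 0]]
    - [50, [-0.1, 0.33, 0.3], [0, 0, 0]]
    - [50, [-0.2, 0.66, 0], [0, 0, 0]]

```text
clock: 6.78
eef_pos: [515.3, -343.8, 212.9]
tool_rot: [3.14, 0.005, 2.087]
force: [0.1, 0.6, -0.8]
width: 49.9
gripper_force: 0.0
```

send_rows:
  series:
    - [50, [-0.2, 0.66, 0], [0, 0, 0]]
    - [50, [-0.2, 0.66, 0], [0, 0, 0]]
    - [50, [-0.2, 0.66, 0], [0, 0, 0]]
    - [50, [0, 0, 0], [0, 0, 0]]
    - [50, [0, 0, 0], [0, 0, 0]]

```text
clock: 7.4
eef_pos: [479.0, -224.1, 211.4]
tool_rot: [3.142, 0.002, 2.09]
force: [-0.1, -0.1, -0.5]
width: 50.2
gripper_force: 0.0
```

Run:
```python
from h import *
d=cam('wrist'); save(d,'w2.png')
D=d['depth']; s=sensors.read_state(); print(s['eef_pos'],s['tool_rot'],s['qpos'].round(2))
W=np.array([[(lambda o,r:o+r*D[v,u])(*ray(d,u,v)) for u in range(0,560,2)] for v in range(0,420,2)])
for lo,hi in((103,114),(122,136)):
    m=(W[...,2]>lo)&(W[...,2]<hi); n,l,st,c=cv2.connectedComponentsWithStats(m.astype(np.uint8))
    for i in range(1,n):
        if st[i,4]>60:
            p=W[l==i]; print(lo,st[i,4],(c[i]*2).round(),p.mean(0).round(1),cv2.minAreaRect(p[:,:2].astype(np.float32)))
d=cam('top'); cv2.imwrite('pics/t2.png',cv2.resize(d['img'][130:310,220:400,::-1],None,fx=3,fy=3))
```

```text
[ 479.02320446 -224.48295423  211.26213032] [3.14154584e+00 1.25860267e-03 2.08893530e+00] [ 0.71  0.54 -0.47  1.89  0.34  0.79  0.57]
122 628 [292. 212.] [ 481.2 -216.1  128. ] ((483.1037902832031, -218.64984130859375), (13.23089599609375, 82.7408676147461), 29.770294189453125)
```

View pics/w2.png

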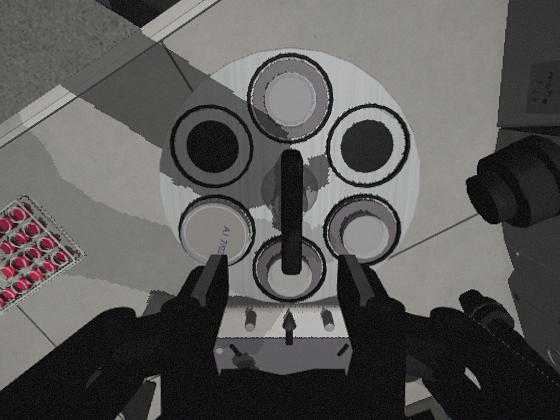

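View pics/t2.png

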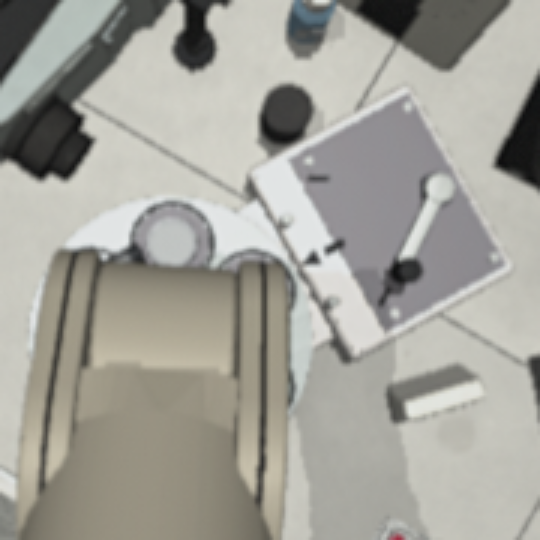

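The lever, with its knob at (405,270) in the top crop, lines up with the first rib, so it is home. The wrist view shows the bar at (291,212), between the fingers. Next I'll centre over the hub, descend and grip.

send_rows:
  series:
    - [50, [0.05, 0.09, -0.3], [0, 0, 0]]
    - [50, [0, 0, -0.5], [0, 0, 0]]
    - [50, [0, 0, -0.5], [0, 0, 0]]
    - [50, [0, 0, -0.33], [0, 0, 0]]
    - [50, [0, 0, 0], [0, 0, 0]]
    - [10, [0, 0, 0], [0, 0, 0]]
    - [10, [0, 0, 0], [0, 0, 0]]
    - [10, [0, 0, 0], [0, 0, 0]]

```text
clock: 8.5
eef_pos: [482.7, -218.5, 115.4]
tool_rot: [3.14, 0.003, 2.09]
force: [-1.8, 0.1, 8.2]
width: 13.1
gripper_force: 71.4
```

send_rows:
  series:
    - [10, [0, 0, 0], [0, 0, 0]]
    - [10, [0, 0, 0], [0, 0, 0]]
    - [10, [0, 0, 0], [0, 0, 0]]

```text
clock: 8.88
eef_pos: [482.6, -218.5, 115.4]
tool_rot: [3.14, 0.003, 2.09]
force: [-0.9, 0.0, 8.5]
width: 12.9
gripper_force: 71.4
```

send_rows:
  series:
    - [10, [0, 0, 0], [0, 0, 0.5]]
    - [10, [0, 0, 0], [0, 0, 0.5]]
    - [10, [0, 0, 0], [0, 0, 0.5]]
    - [10, [0, 0, 0], [0, 0, 0.5]]
    - [10, [0, 0, 0], [0, 0, 0.5]]
    - [10, [0, 0, 0], [0, 0, 0.5]]
    - [10, [0, 0, 0], [0, 0, 0.5]]
    - [10, [0, 0, 0], [0, 0, 0.5]]

```text
clock: 9.88
eef_pos: [482.4, -218.6, 115.4]
tool_rot: [-3.142, 0.003, 2.439]
force: [-2.4, -0.0, 9.1]
width: 12.9
gripper_force: 71.5
```

send_rows:
  series:
    - [10, [0, 0, 0], [0, 0, 0.5]]
    - [10, [0, 0, 0], [0, 0, 0.5]]
    - [10, [0, 0, 0], [0, 0, 0.5]]
    - [10, [0, 0, 0], [0, 0, 0.5]]
    - [10, [0, 0, 0], [0, 0, 0.5]]
    - [10, [0, 0, 0], [0, 0, 0.5]]
    - [10, [0, 0, 0], [0, 0, 0.5]]
    - [10, [0, 0, 0], [0, 0, 0.5]]

```text
clock: 10.88
eef_pos: [482.3, -218.9, 115.4]
tool_rot: [-3.139, 0.003, 2.79]
force: [-2.2, -1.9, 9.3]
width: 13.0
gripper_force: 71.3
```

send_rows:
  series:
    - [10, [0, 0, 0], [0, 0, 0.5]]
    - [10, [0, 0, 0], [0, 0, 0.5]]
    - [10, [0, 0, 0], [0, 0, 0.5]]
    - [10, [0, 0, 0], [0, 0, 0.5]]
    - [10, [0, 0, 0], [0, 0, 0.5]]
    - [10, [0, 0, 0], [0, 0, 0.5]]
    - [10, [0, 0, 0], [0, 0, 0.5]]
    - [10, [0, 0, 0], [0, 0, 0.5]]

```text
clock: 11.88
eef_pos: [482.2, -219.2, 115.4]
tool_rot: [-3.138, 0.002, 3.137]
force: [-2.2, -2.4, 11.0]
width: 13.1
gripper_force: 71.1
```

send_rows:
  series:
    - [10, [0, 0, 0], [0, 0, 0]]
    - [10, [0, 0, 0], [0, 0, 0]]

```text
clock: 12.12
eef_pos: [482.2, -219.1, 115.4]
tool_rot: [-3.139, 0.002, 3.136]
force: [-2.4, -2.8, 9.7]
width: 13.3
gripper_force: 71.1
```

send_rows:
  series:
    - [50, [0, 0, 0], [0, 0, 0]]
    - [50, [0, 0, 0], [0, 0, 0]]
    - [50, [0, 0, 0], [0, 0, 0]]
    - [50, [0, 0, 0.4], [0, 0, 0]]
    - [50, [0, 0, 0.6], [0, 0, 0]]
    - [50, [0, 0, 0.6], [0, 0, 0]]
    - [50, [0, 0, 0], [0, 0, 0]]

```text
clock: 13.0
eef_pos: [483.4, -217.8, 211.7]
tool_rot: [-3.14, 0.005, 3.138]
force: [-0.3, 0.0, 0.1]
width: 49.7
gripper_force: 0.0
```

send_rows:
  series:
    - [50, [0.11, -0.37, 0], [0, 0, -1]]
    - [50, [0.11, -0.37, 0], [0, 0, -1]]
    - [50, [0.11, -0.37, 0], [0, 0, -1]]
    - [50, [0.11, -0.37, 0], [0, 0, -1]]
    - [50, [0.11, -0.37, 0], [0, 0, -1]]
    - [50, [0.11, -0.37, 0], [0, 0, -1]]
    - [50, [0.11, -0.37, 0], [0, 0, -1]]
    - [50, [0.11, -0.37, 0], [0, 0, -1]]

```text
clock: 14.0
eef_pos: [534.0, -395.6, 207.8]
tool_rot: [-3.141, -0.002, 2.437]
force: [0.2, 0.2, 0.6]
width: 50.2
gripper_force: 0.0
```

Run:
```python
from h import *
d=cam('wrist'); save(d,'w3.png')
D=d['depth']; s=sensors.read_state(); print(s['clock'],s['eef_pos'],s['tool_rot'])
W=np.array([[(lambda o,r:o+r*D[v,u])(*ray(d,u,v)) for u in range(0,560,2)] for v in range(0,420,2)])
for lo,hi in((103,114),(122,136),(60,72)):
    m=(W[...,2]>lo)&(W[...,2]<hi); n,l,st,c=cv2.connectedComponentsWithStats(m.astype(np.uint8))
    for i in range(1,n):
        if st[i,4]>60:
            p=W[l==i]; print(lo,st[i,4],(c[i]*2).round(),p.mean(0).round(1),cv2.minAreaRect(p[:,:2].astype(np.float32)))
```

```text
14.05 [ 534.28227315 -399.56005647  207.65397242] [-3.13936106e+00  8.29017882e-04  2.43106383e+00]
103 94 [481.  12.] [ 514.  -226.5  108.4] ((514.0748901367188, -226.3648223876953), (20.08196449279785, 2.4183349609375), 4.133418083190918)
103 142 [282. 219.] [ 536.2 -398.1  107.9] ((536.9429321289062, -398.71942138671875), (17.10570526123047, 19.180965423583984), 49.83184051513672)
103 122 [ 30. 339.] [ 484.8 -609.3  108.9] ((489.22857666015625, -615.2835693359375), (11.104425430297852, 43.74856185913086), 36.008689880371094)
103 106 [424. 412.] [ 743.5 -417.7  107.9] ((743.743408203125, -418.05828857421875), (29.251930236816406, 4.74644660949707), 64.21556854248047)
122 125 [511.   7.] [ 519.  -223.6  127. ] ((519.9822998046875, -223.59255981445312), (17.153188705444336, 8.213235855102539), 44.98017883300781)
122 172 [  8. 361.] [ 485.7 -613.3  127.9] ((489.608642578125, -617.7223510742188), (11.690698623657227, 38.32716751098633), 40.554222106933594)
122 79 [137. 405.] [ 572.3 -571.3  130.5] ((574.2403564453125, -573.251708984375), (4.6029558181762695, 26.271224975585938), 53.133
[... 740 characters left out ...]
. 249.] [ 663.5 -310.1   67.8] ((664.9661865234375, -309.66522216796875), (39.76503372192383, 38.57999801635742), 51.002933502197266)
60 61 [553. 239.] [ 711.8 -243.7   60.7] ((712.0438842773438, -244.55056762695312), (9.693845748901367, 25.228073120117188), 62.469417572021484)
60 81 [120. 307.] [ 516.8 -573.7   64.1] ((515.4814453125, -575.9859619140625), (55.5252685546875, 11.676989555358887), 42.1319580078125)
60 73 [488. 315.] [ 736.8 -324.5   66.8] ((740.1091918945312, -322.665771484375), (29.424766540527344, 8.830766677856445), 51.87993240356445)
60 146 [248. 343.] [ 620.  -511.1   66. ] ((621.1570434570312, -510.5110778808594), (64.94673156738281, 22.44114112854004), 41.9881477355957)
```

View pics/w3.png

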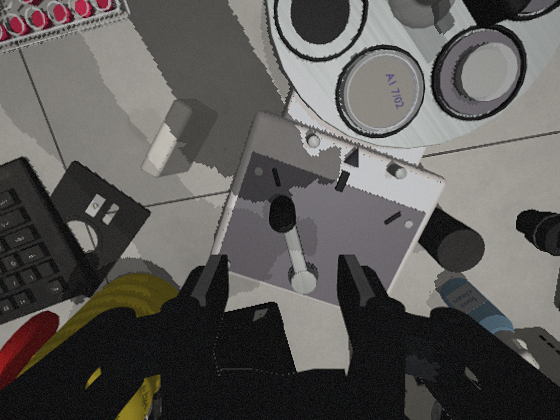

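The Petri dish, px (380,92), sits at the port at about (519.5,-284), and the knob at (282,212) is between the fingers. I'll descend and grip the knob.

send_rows:
  series:
    - [50, [0.02, 0.02, -0.5], [0, 0, 0]]
    - [50, [0, 0, -0.5], [0, 0, 0]]
    - [50, [0, 0, -0.5], [0, 0, 0]]
    - [50, [0, 0, -0.46], [0, 0, 0]]
    - [50, [0, 0, 0], [0, 0, 0]]
    - [15, [0, 0, 0], [0, 0, 0]]
    - [15, [0, 0, 0], [0, 0, 0]]
    - [15, [0, 0, 0], [0, 0, 0]]

```text
clock: 15.05
eef_pos: [536.1, -394.4, 93.1]
tool_rot: [-3.141, 0.002, 2.439]
force: [-1.2, 0.2, 4.0]
width: 18.5
gripper_force: 58.8
```

send_rows:
  series:
    - [15, [0, 0, 0], [0, 0, 0]]
    - [15, [0, 0, 0], [0, 0, 0]]
    - [15, [0, 0, 0], [0, 0, 0]]

```text
clock: 15.42
eef_pos: [536.1, -394.3, 93.0]
tool_rot: [-3.141, 0.001, 2.439]
force: [-1.9, 1.4, 6.3]
width: 17.9
gripper_force: 59.1
```

send_rows:
  series:
    - [15, [0.042, 0.08, 0], [0, 0, -0.86]]
    - [15, [0.048, 0.078, 0], [0, 0, -0.86]]
    - [15, [0.06, 0.078, 0], [0, 0, -0.86]]
    - [15, [0.062, 0.077, 0], [0, 0, -0.86]]
    - [15, [0.067, 0.064, 0], [0, 0, -0.86]]
    - [15, [0.07, 0.061, 0], [0, 0, -0.86]]
    - [15, [0.075, 0.055, 0], [0, 0, -0.86]]
    - [15, [0.078, 0.05, 0], [0, 0, -0.86]]

```text
clock: 16.42
eef_pos: [568.5, -362.2, 93.1]
tool_rot: [3.137, 0.004, 1.838]
force: [3.8, -1.6, 0.2]
width: 18.2
gripper_force: 58.5
```

send_rows:
  series:
    - [15, [0, 0, 0], [0, 0, 0]]
    - [15, [0, 0, 0], [0, 0, 0]]
    - [50, [0, 0, 0], [0, 0, 0]]
    - [50, [0, 0, 0], [0, 0, 0]]
    - [50, [0, 0, 0], [0, 0, 0]]
    - [50, [0, 0, 0.5], [0, 0, 0]]
    - [50, [0, 0, 0.6], [0, 0, 0]]
    - [50, [0, 0, 0.6], [0, 0, 0]]

```text
clock: 17.42
eef_pos: [565.2, -361.2, 194.3]
tool_rot: [-3.141, -0.001, 1.839]
force: [0.6, 0.5, 0.2]
width: 50.2
gripper_force: 0.0
```

send_rows:
  series:
    - [50, [-0.6, -0.5, 0.4], [0, 0, 0]]
    - [50, [-0.6, -0.5, 0.2], [0, 0, 0]]
    - [50, [-0.6, -0.5, 0], [0, 0, 0]]
    - [50, [0, 0, 0], [0, 0, 0]]
    - [50, [0, 0, 0], [0, 0, 0]]

```text
clock: 18.05
eef_pos: [457.9, -450.9, 229.6]
tool_rot: [3.141, -0.001, 1.839]
force: [0.2, 0.7, 0.2]
width: 50.0
gripper_force: 0.0
```

Run:
```python
from h import *
d=cam('top'); save(d,'t4full.png'); cv2.imwrite('pics/t4.png',cv2.resize(d['img'][130:310,210:410,::-1],None,fx=3,fy=3))
D=d['depth']; s=sensors.read_state(); print(s['clock'],s['eef_pos'])
W=np.array([[(lambda o,r:o+r*D[v,u])(*ray(d,u,v)) for u in range(220,400)] for v in range(150,300)])
for lo,hi in((103,114),(122,136),(60,72)):
    m=(W[...,2]>lo)&(W[...,2]<hi); n,l,st,c=cv2.connectedComponentsWithStats(m.astype(np.uint8))
    for i in range(1,n):
        if st[i,4]>40:
            p=W[l==i]; print(lo,st[i,4],(c[i]+[220,150]).round(),p.mean(0).round(1),cv2.minAreaRect(p[:,:2].astype(np.float32)))
```

```text
18.1 [ 458.74034006 -450.18008696  229.62763883]
103 62 [234. 161.] [ 666.5 -121.4  110.2] ((665.3375244140625, -120.176513671875), (5.587143898010254, 77.85530090332031), 44.85624313354492)
103 62 [341. 206.] [ 567.1 -365.6  109.2] ((567.089599609375, -365.3134765625), (18.35197639465332, 18.369905471801758), 1.8809188604354858)
122 234 [276. 242.] [ 483.2 -219.3  129.4] ((482.0594482421875, -219.90684509277344), (78.84980773925781, 13.251614570617676), 0.8542320132255554)
60 222 [315. 166.] [ 663.7 -309.6   69.1] ((664.0458374023438, -309.76397705078125), (38.87386703491211, 39.3532600402832), 46.153656005859375)
60 178 [359. 196.] [ 593.9 -414.8   65.3] ((592.283203125, -411.74017333984375), (22.368894577026367, 69.42304992675781), 28.102956771850586)
60 219 [277. 211.] [ 556.  -220.    68.8] ((556.677490234375, -219.6141357421875), (38.615623474121094, 36.85868835449219), 44.978721618652344)
60 507 [304. 227.] [ 518.3 -284.4   64.8] ((518.1953735351562, -284.5424499511719), (59.109493255615234, 56.89350891113281), 0.9236697554588318)
60 216 [249. 226.] [ 518.9 -154.5   68.8] ((519.7797241210938, -154.81312561035156), (37.739898681640625, 37.824501037597656), 1.001865029335022)
60 183 [367. 263.] [ 437.5 -435.1   62.8] ((437.7505798339844, -435.3453369140625), (17.461978912353516, 64.38294982910156), 16.851287841796875)
60 221 [275. 274.] [ 408.2 -218.7   69. ] ((406.835693359375, -218.72850036621094), (40.66592025756836, 35.36798858642578), 0.7819920778274536)
```

View pics/t4.png

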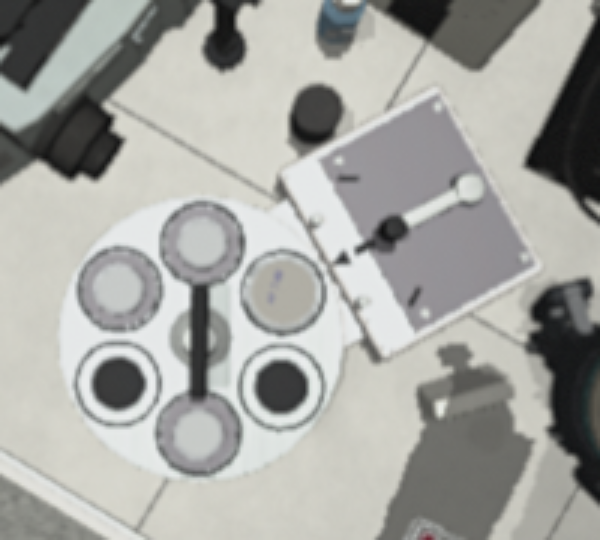

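The lever (knob at (393,230)) lines up with the middle rib and pointer. The Petri dish at (282,292) is at the port, all dishes are in their nests, and the arm is clear, so I'm handing in.

```bash
python3 -c "
from cell import ctrl; print(ctrl.finish_job())"
```

```text
the job is handed in; nothing more can be done
None
```

The job is handed in: I closed the shutter, turned the carousel one station (+60°) to bring the Petri dish to the port, and set the lever to half open; my last camera check agreed, but no verdict came back.

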